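# Fire one shot on the spring-hammer tester and zero its peak pointer

### The arm

A 6-joint arm with a two-finger parallel gripper is mounted at the origin on a cart in front of the work surface, level with it; the furniture and walls round the work are solid. World frame = base frame: x ahead of the robot, y to its left, z up, the work surface at z = 0. Lengths are in mm, angles in rad, forces in N, time in s.
With the tool pointing down it reaches from about 275 to 1000 mm from the base axis. Payload 8.4 kg.
Tool frame: the origin (TCP) lies at the very end of the fingers, on their centre line; the grasp point (between the pads) lies 19 mm behind it (r.pinch_z is the distance from the TCP to the grasp point, in mm); z points along the fingers, y is the line along which they close (so a half turn about z gives the same grasp; the last joint's range is limited). The gripper opens to 85 mm and grips with 20 to 120 N. Pads are 22 mm wide; open, the fingers measure 114 mm over their backs; the gripper's body (76 mm by 85 mm) begins 54 mm behind the grasp point. The pads swing forward as they close: fully open they stand 13 mm farther back than shut.
Start: joints at [-1.111, 0.353, 1.633, -0, 1.155, -0.002], TCP at [278.474, -559.536, 231.281] pointing down, gripper open.
Joint ranges: [-2.63, 2.63], [-0.92, 2.1], [0.06, 2.66], [-1.3, 4.44], [0, 2.69], [-3.02, 3.02]. Speed limits (rad/s): [2.22, 2.22, 2.79, 3.14, 3.14, 3.14].

### API

Orientations are given as [roll, pitch, yaw] about the fixed x, y, z axes, in that order (R = Rz(yaw) Ry(pitch) Rx(roll)).
In Python, from rig import r gives the robot as it stands.
- The arm moves only by the tool carry_out, never from a script. Its argument "series" is a list of rows, each a list of 7 numbers: the turn, a rotation vector about the tool's x, y, z as a fraction of full scale, then the shift along the tool's x, y, z as a fraction of full scale, then the gripper command: -1 is fully open, 1 is shut, values between are in proportion. A call has 1 to 8 rows; each row is the pose to reach, as a shift and turn from the pose commanded when the call began, along the tool's axes at that moment, turning the shorter way round; what a row does not reach only later rows make up. Full scale, the value 1, is 0.25 m for a shift and pi rad for a turn. A row lasts 1/8 s, in which the tool goes at most 62.5 mm and 10.7 degrees, less where a joint would pass 70% of its speed; a pose out of reach is approached as far as the arm can. A call with a number of a shift or a turn outside -1 to 1 is refused whole. A call with a gripper value outside its range is refused whole. The fingers move at their own pace and stop on an object; "force" is the grip in N (left out, the last holds). Time passes only in rows, so rows that repeat a pose let the fingers close. It gives the time, the measured TCP pose, the force, the opening and the grip force at its end, in the units of the state.
- r.sense(): the state, without advancing time (a new reading comes with each control period).
- r.grab_frame(name): name is "scene" or "top" or "wrist"; returns the picture (400x640x3 uint8, red, green, blue); there is no depth.
- r.get_calibration(name): a dict with "K" (3x3 intrinsics, pixels), "pose" (4x4, takes a point from camera to world coordinates). Camera axes: x right, y up, looking along -z (the intrinsics and any distortion apply to the point x, -y, -z); pixel columns grow to the right and rows downward; lengths in mm; the calibration is good to about 2 mm. A picture is of the moment at which its call begins: read the wrist's pose just before it. get_calibration takes no time and is no camera call; for the wrist camera it gives the pose at the moment of the call.
- r.sign_off(): hands the job in; it is judged then, once.
Trained networks look in the newest picture that a camera, given by its name, has taken for a name from the list of things; names that differ only in an ending like _2 or _b are one class to them, and where a whole thing is asked for, a point or a joint stands for the part that bears it (a point fixed in the world has none). Each returns a list of dicts, best first, with "score" (0 to 1); they miss things now and then, are a little off and sometimes report something else, mostly with a low value. They report only what shows in the picture. A call takes as long as a camera call.
- r.silhouettes(camera, label): "region" (400x640 bool, what is visible of it) and "position" ([row, column] in pixels, amid what is visible of it).
The state is a dict: "clock": time; "qpos": joint angles; "qvel": joint speeds; "joint_efforts": joint torques, N m; "eef_pos": TCP position; "tcp_rot": TCP orientation; "contact_force": force on the tool from outside, world axes, zero at the start; "wrist_torque": the same for the moment, N m; "opening": opening from 0.0 (shut) to 1.0 (fully open); "grasp_force": force on a finger pad.
Only numpy, scipy, OpenCV 4.12 (cv2) and the standard library are available. Lean on these libraries where they do the work, as an engineer would, in place of code of your own. Each camera call takes 0.05 s, during which the arm holds its last target. There are 200 camera calls.

### The job

Take one shot on the spring-hammer tester: draw the striker back by its paddle until the sear catches and holds it, let go of the paddle, then press the trip button so that it fires and throws the peak pointer up the dial. Then turn the wing knob back, anticlockwise, until the pointer is fully home against its zero stop, and leave it there. Do not push the loose things around the tester about.

Things in the scene. Friction and masses are not known exactly. Their poses are not given: they have to be found in the camera images.
- tester: Grey spring-hammer tester on a steel base plate 210 x 300 x 12 mm, fixed. Origin: centre of the plate's underside; x away from the operator's (dial) side, y to the operator's left, z up. Striker housing at x 20..80, y -65..140 mm, 85 mm high, paddle and trip button on top. Sample (fan in a rest) at y -142..-102 mm, 86 mm high. Console in front, x -100..20, y -93..33 mm.
- console: Console with the dial, fixed to the tester. Origin: centre of the dial face (110 mm across), 85 mm above the bench. Its z axis is the knob's axis, out of the face, 25 degrees from vertical and leaning towards the operator; x runs up the face, y to the operator's left. The face is 114 mm (x) by 126 mm (y); its upper edge is 106 mm above the bench.
- paddle: Upright black paddle on the striker: 34 mm along the tester's x, 14 mm along y (the way it slides), 45 mm high. Origin at its centre, 115 mm above the bench; lower edge 7 mm above the housing, free all round above that. Axes parallel to the tester's. Draw it along the tester's +y (left) to cock.
- striker (a joint): Travel of striker and paddle, m: 0 at rest, grows as it is drawn left (tester's +y), hard stop at 0.052. Spring 330 N/m, about 13 N near the catch, 17 N at the stop. Past 0.036 the sear has caught; let go then and it is held at 0.035. Tripped, it flies right past 0 to about -0.01 and settles at 0.
- trip_top (a point): Centre of the top of the round black trip button, 30 mm diameter, standing 22 mm above the housing (107 mm above the bench), at x 50, y 95 mm in the tester's frame; pressed straight down. Axes as the tester's.
- trip (a joint): Travel of the trip button, m: 0 up, 0.008 fully down; its spring pushes up with 3 N at the top, 7 N at the bottom. It frees the striker at about 0.006 (some 6 N). It also dips by itself while the striker is drawn over the sear.
- reset_knob_grip (a point): Point on the reset knob's axis, 32 mm above the dial face, for gripping. The knob is a black wing 60 mm long, 13 mm thick, from 14 to 44 mm above the face, on a hub of 30 mm diameter. z: the knob's axis, out of the dial; x: along the wing, the way the needle points (turns with the knob); y: across the thickness. The needle under the wing is fixed to the knob.
- reset_knob (a joint): Reading of pointer and knob, rad: 0 is the hard zero stop (needle to the lower left), grows clockwise as seen looking onto the dial, far stop 3.5. It stands at 0.03 to 0.15 before the shot, which throws it to between about 1.5 and 3. Friction 0.013 N m: it stays where it is left.
- solder_spool: Bystander, loose: white spool of solder, 54 mm diameter, 47 mm high, standing by the tester's right end. Origin under its centre.
- screwdriver: Bystander, loose: red-handled screwdriver, 153 mm long, 18 mm thick, lying in front of the tester. Origin under its middle, y along it.
- usb_probe: Bystander, loose: white two-shell debug probe, 52 x 92 x 25 mm, by the tester's right end. Origin under its centre.
- tape_roll: Bystander, loose: roll of green tape lying flat, 72 mm diameter, 24 mm high, behind the tester. Origin under its centre.

How it is judged (in metres and radians):
On the way, in this order (a step that is already met when the one before it is completed fails the run):
1. the striker is drawn back and held by the sear, with the fingers off the paddle (value of joint striker above 0.033 m and value of joint trip below 0.002 m and contact force between paddle and the fingers below 0.2 N), for 0.3 s.
2. the shot is fired: the striker is home again and the pointer has been thrown up the dial (value of joint striker between -0.005 and 0.005 m and value of joint reset_knob above 0.8 rad), for 0.1 s.
At the end, for the whole second after the job is handed in: The peak pointer is back against its zero stop (within 0.06 rad), the striker is fired and at rest (within 5 mm of 0) and the trip button is up (value of joint reset_knob below 0.06 rad and value of joint striker between -0.005 and 0.005 m and value of joint trip below 0.002 m); the robot touches nothing.
It fails at once if a loose thing beside the tester is pushed more than 30 mm (distance of any of solder_spool, screwdriver, usb_probe, tape_roll from where it was at the start of the episode above 0.03 m).
It also fails if it takes over 61 s, if anything falls off the work surface, if the arm or the gripper's body presses on something with over 40 N, if the wrist force passes 120 N, or if a joint passes its speed limit or range.

## Working session

There is one attempt and no reset: what is moved stays moved. The work goes in short steps, Python scripts to look and compute and a tool call to move; the robot and the scene stay as the last step left them, time stands still between calls to the robot, and variables do not carry over. Pictures are saved under pics/ and viewed, at most 12 in all, crops included, and the job is handed in when it is done.

Besides the shell and the picture viewer there is one more tool, called after "Request:" as a command line: name --pt "numbers of a row" for each row, then --argument value for the rest. carry_out: Moves the arm, as the interface text tells. Its arguments: {"type":"object","properties":{"series":{"type":"array"},"force":{"type":"number"}},"required":["series"]}

```bash
mkdir -p pics; ls; python3 - <<'E'
from rig import r
import cv2,numpy as np
np.set_printoptions(precision=2,suppress=True)
for c in ["scene","top"]:
    im=r.grab_frame(c); cv2.imwrite(f"pics/{c}0.png",im[:,:,::-1])
    k=r.get_calibration(c); print(c,k["K"],k["pose"])
    for n in ["tester","console","paddle","trip_top","reset_knob_grip","solder_spool","screwdriver","usb_probe","tape_roll"]:
        d=r.silhouettes(c,n)
        print(n,[(round(x["score"],2),np.round(x["position"]),x["region"].sum()) for x in d[:2]])
print(r.sense())
E
```

```text
pics
scene [[397.64   0.   317.44]
 [  0.   397.64 194.49]
 [  0.     0.     1.  ]] [[   0.55    0.46   -0.7  -118.33]
 [  -0.83    0.31   -0.46 -772.63]
 [   0.01    0.83    0.55  576.58]
 [   0.      0.      0.      1.  ]]
tester [(0.57, array([223., 297.]), np.int64(6590))]
console [(0.65, array([202., 276.]), np.int64(1981)), (0.42, array([186., 271.]), np.int64(272))]
paddle [(0.6, array([190., 320.]), np.int64(46))]
trip_top [(0.26, array([201., 276.]), np.int64(2056))]
reset_knob_grip [(0.6, array([186., 270.]), np.int64(281))]
solder_spool [(0.95, array([273., 264.]), np.int64(877))]
screwdriver [(0.48, array([208., 240.]), np.int64(159))]
usb_probe [(0.86, array([274., 329.]), np.int64(883))]
tape_roll [(0.96, array([229., 372.]), np.int64(668))]
top [[384.65   0.   320.58]
 [  0.   384.65 199.92]
 [  0.     0.     1.  ]] [[   0.      0.99   -0.14  343.  ]
 [  -1.      0.01    0.04 -374.71]
 [   0.04    0.14    0.99  936.62]
 [   0.      0.      0.      1.  ]]
tester [(0.86, array([192., 277.]), np.int64(10897))]
console [(0.83, array([207., 270.]), np.int64(2893))]
paddle [
[... 154 characters left out ...]
4))]
solder_spool [(0.95, array([275., 308.]), np.int64(426))]
screwdriver [(0.86, array([212., 225.]), np.int64(205)), (0.59, array([237., 349.]), np.int64(779))]
usb_probe [(0.66, array([239., 348.]), np.int64(716))]
tape_roll [(0.58, array([167., 359.]), np.int64(531))]
{'clock': 1.0, 'qpos': array([-1.11,  0.35,  1.63,  0.  ,  1.16, -0.  ]), 'qvel': array([-0., -0., -0., -0.,  0., -0.]), 'joint_efforts': array([ -0.  , -60.52, -34.24,  -0.  ,   0.  ,   0.  ]), 'eef_pos': array([ 278.48, -559.56,  231.33]), 'tcp_rot': array([ 3.14, -0.  ,  0.46]), 'contact_force': array([ 0.73, -0.64, -0.61]), 'wrist_torque': array([ 0.01, -0.  ,  0.01]), 'grasp_force': 0.0, 'opening': 1.0014336069694114}
```

```bash
cat > h.py <<'E'
from rig import r
import cv2,numpy as np
from scipy.spatial.transform import Rotation as R
np.set_printoptions(precision=2,suppress=True)
def proj(k,P):
    P=np.atleast_2d(P); M=np.linalg.inv(k["pose"]); c=P@M[:3,:3].T+M[:3,3]
    return np.c_[k["K"][0,0]*c[:,0]/-c[:,2]+k["K"][0,2], k["K"][1,1]*c[:,1]/c[:,2]+k["K"][1,2]]
def ray(k,rc,z):
    d=k["pose"][:3,:3]@np.array([(rc[1]-k["K"][0,2])/k["K"][0,0],-(rc[0]-k["K"][1,2])/k["K"][1,1],-1]); o=k["pose"][:3,3]
    return o+d*(z-o[2])/d[2]
E
python3 - <<'E'
from h import *
k=r.get_calibration("top")
for n,rc,z in [("paddle",(178,299),125),("trip",(137,262),107),("knob",(206,260),120)]: print(n,ray(k,rc,z))
a=cv2.imread("pics/top0.png");cv2.imwrite("pics/topc.png",cv2.resize(a[90:300,190:400],None,fx=2.8,fy=2.8,interpolation=cv2.INTER_CUBIC))
E
```

```text
paddle [ 505.05 -357.33  125.  ]
trip [ 600.45 -274.01  107.  ]
knob [ 444.56 -274.96  120.  ]
```

View pics/topc.png

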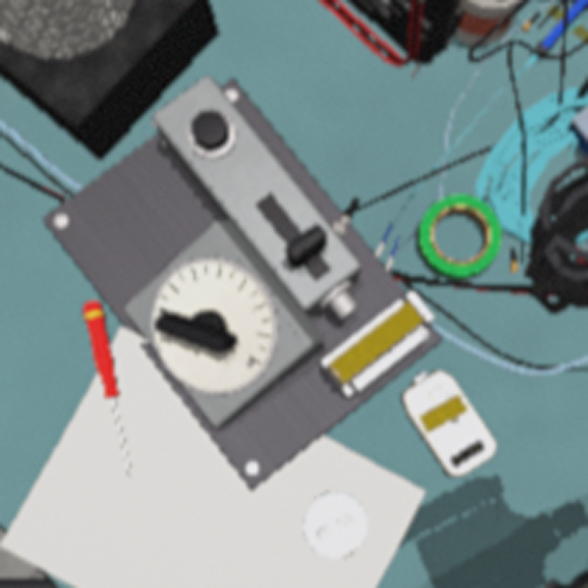

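View pics/scene0.png

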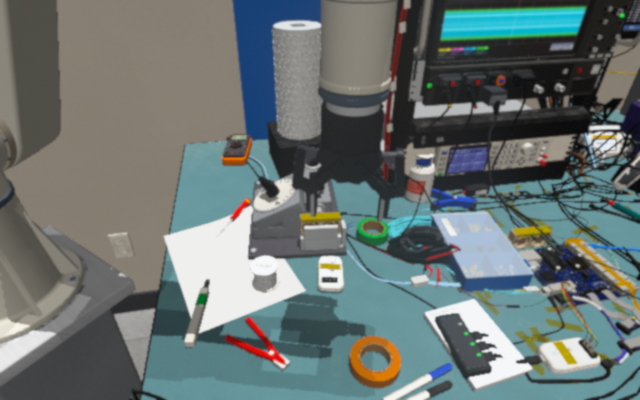

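The crop shows the tester turned about 45°. The trip button is at crop (210,130), the paddle at (305,243), the dial at (213,325) and the plate corners at about (45,218), (252,490) and (440,340). A tall black box stands to the upper left, near the button.

```bash
python3 - <<'E'
from h import *
from scipy.optimize import least_squares
k=r.get_calibration("top")
obs=np.array([[45,218],[252,490],[440,340],[211,131],[213,325]])/2.8+[190,90]
mod=np.array([[-105,150,12],[-105,-150,12],[105,-150,12],[50,95,107],[-40,-30,85.]])
f=lambda p:R.from_euler('z',p[2]).apply(mod)+[p[0],p[1],0]
s=least_squares(lambda p:(proj(k,f(p))-obs).ravel(),[500,-330,.75],loss='soft_l1',x_scale=[1,1,.01])
print(s.x,s.fun.reshape(-1,2)); print(f(s.x)[3:])
T=lambda q:R.from_euler('z',s.x[2]).apply(q)+[s.x[0],s.x[1],0]
d=r.silhouettes("top","paddle")[0]; 
for y in range(-60,20,10): print(y,proj(k,T([50,y,137.5])))
# box corner
print("box top corners at z=60/150:",[ray(k,(90+q[1]/2.8,190+q[0]/2.8),z) for q in [(215,30),(100,155)] for z in (0,)])
for n in ["solder_spool","screwdriver","usb_probe","tape_roll"]:
    d=r.silhouettes("top",n)[0]; print(n,ray(k,d["position"],20))
E
```

```text
[ 497.97 -300.31   -0.9 ] [[-1.71 -0.02]
 [-0.55  1.13]
 [ 1.38  0.33]
 [-0.34 -1.08]
 [ 1.56 -0.34]]
[[ 603.5  -280.61  107.  ]
 [ 449.63 -287.54   85.  ]]
-60 [[308.   187.71]]
-50 [[305.08 184.02]]
-40 [[302.17 180.33]]
-30 [[299.27 176.66]]
-20 [[296.37 172.99]]
-10 [[293.48 169.33]]
0 [[290.6  165.68]]
10 [[287.72 162.03]]
box top corners at z=60/150: [array([ 729.09, -270.86,    0.  ]), array([ 610.92, -171.7 ,    0.  ])]
solder_spool [ 295.05 -379.21   20.  ]
screwdriver [ 442.06 -181.29   20.  ]
usb_probe [ 379.33 -473.79   20.  ]
tape_roll [ 554.83 -500.9    20.  ]
```

```bash
cat >> h.py <<'E'
def frac(pos,Rt):
    "row fractions for a target TCP pose"
    s=r.sense(); R0=R.from_euler('xyz',s["tcp_rot"])
    t=(R0.inv()*Rt).as_rotvec()/np.pi; d=R0.inv().apply(np.array(pos)-s["eef_pos"])/250
    print("ROW",np.round(np.r_[t,d],4).tolist(),"mm",np.linalg.norm(d)*250,"deg",np.linalg.norm(t)*180)
def down(yaw): return R.from_euler('xyz',[np.pi,0,yaw])
E
python3 - <<'E'
from h import *
frac([470,-320,330],down(.67))
k=r.get_calibration("wrist");s=r.sense();R0=R.from_euler('xyz',s["tcp_rot"])
print(R0.inv().apply(k["pose"][:3,3]-s["eef_pos"]),R0.as_matrix().T@k["pose"][:3,:3],k["K"][0])
E
```

```text
ROW [0.0, -0.0, -0.0663, 1.1128, -0.5165, -0.3948] mm 322.1964546591059 deg 11.930186108509277
[  79.53   -0.23 -141.66] [[ 0.    0.95  0.31]
 [ 1.   -0.    0.  ]
 [ 0.    0.31 -0.95]] [302.57   0.   319.51]
```

```bash
python3 - <<'E'
from h import *
frac([440,-345,330],down(.67))
E
```

```text
ROW [0.0, -0.0, -0.0663, 0.9608, -0.4804, -0.3948] mm 286.1230936603765 deg 11.930186108509277
```

Request:
carry_out --pt "0 0 -0.0663 0.96 -0.48 -0.395 1" --pt "0 0 -0.0663 0.96 -0.48 -0.395 1" --pt "0 0 -0.0663 0.96 -0.48 -0.395 1" --pt "0 0 -0.0663 0.96 -0.48 -0.395 1" --pt "0 0 -0.0663 0.96 -0.48 -0.395 1" --pt "0 0 -0.0663 0.96 -0.48 -0.395 1" --pt "0 0 -0.0663 0.96 -0.48 -0.395 1" --pt "0 0 -0.0663 0.96 -0.48 -0.395 1" --force 30

```text
clock: 2.25
eef_pos: [439.0, -345.9, 329.4]
tcp_rot: [-3.141, 0.0, 0.669]
contact_force: [0.7, 0.3, -0.2]
opening: 0.0
grasp_force: 0.0
```

```bash
python3 - <<'E'
from h import *
k=r.get_calibration("wrist"); im=r.grab_frame("wrist"); cv2.imwrite("pics/w1.png",im[:,:,::-1]); np.savez("w1.npz",K=k["K"],pose=k["pose"])
for n in ["paddle","trip_top","reset_knob_grip","console"]:
    d=r.silhouettes("wrist",n); print(n,[(round(x["score"],2),np.round(x["position"],1),x["region"].sum()) for x in d[:2]])
E
```

```text
paddle [(0.66, array([131.3, 358.6]), np.int64(656))]
trip_top [(0.63, array([ 12.4, 366.3]), np.int64(614))]
reset_knob_grip [(0.9, array([122.6, 272.8]), np.int64(1360))]
console [(0.68, array([122.6, 294.4]), np.int64(8771))]
```

View pics/w1.png

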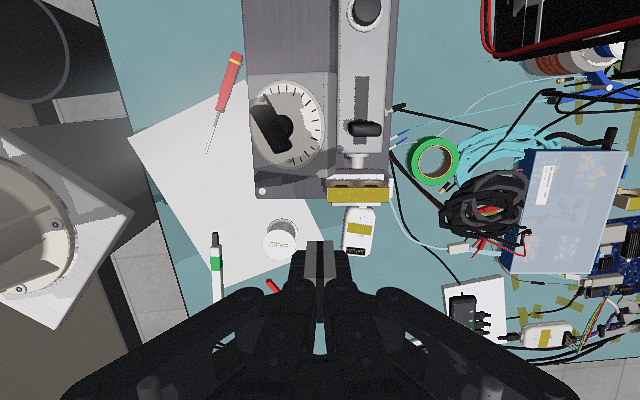

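The wrist view shows the button at (365,12), the paddle at (366,129), the dial centre near (288,123) and the near plate corner at (253,199). The tester is almost square to the tool.

```bash
cat > fit.py <<'E'
from h import *
from scipy.optimize import least_squares
k=r.get_calibration("top"); w=dict(np.load("w1.npz"))
o1=np.array([[45,218],[252,490],[440,340],[211,131],[213,325]])/2.8+[190,90]
m1=np.array([[-105,150,12],[-105,-150,12],[105,-150,12],[50,95,107],[-40,-30,85.]])
o2=np.array([[253,199],[288,123],[366.3,12.4],[360,129]])
m2=np.array([[-105,-150,12],[-40,-30,85.],[50,95,107],[50,0,137.5]])
def f(p,m): 
    m=m.copy(); m[m[:,2]==137.5,1]=p[3]
    return R.from_euler('z',p[2]).apply(m)+[p[0],p[1],0]
s=least_squares(lambda p:np.r_[(proj(k,f(p,m1))-o1).ravel(),(proj(w,f(p,m2))-o2).ravel()],[500,-300,-.9,-30],loss='soft_l1',x_scale=[1,1,.01,1])
print(s.x,s.fun.reshape(-1,2))
E
python3 fit.py
```

```text
[ 496.64 -298.55   -0.91  -26.45] [[-2.3   0.06]
 [-1.81  1.73]
 [ 0.53  1.33]
 [-0.84 -0.56]
 [ 0.61  0.21]
 [-0.04  0.33]
 [-1.16  4.28]
 [ 0.81 -3.9 ]
 [ 4.96  0.05]]
```

```bash
sed -i 's/\[360,129\]/[365,128]/' fit.py; cat >> fit.py <<'E'
p=s.x
def W(q): return R.from_euler('z',p[2]).apply(q)+[p[0],p[1],0]
E
python3 - <<'E'
from fit import *
np.save("tester.npy",p)
q=W([50,-75,150]);print(q); frac(q,down(p[2]+np.pi/2))
for z in (100,360): print(R.from_euler('z',-p[2]).apply(ray(k,(90+60/2.8,190+60/2.8),z)-[p[0],p[1],0]))
E
```

```text
[ 496.87 -298.89   -0.91  -25.33] [[-2.16 -0.02]
 [-1.65  1.63]
 [ 0.67  1.22]
 [-0.69 -0.66]
 [ 0.77  0.11]
 [ 0.23  0.36]
 [-0.83  4.31]
 [ 1.19 -3.88]
 [ 0.4   0.02]]
[ 468.52 -384.45  150.  ]
ROW [-0.0001, 0.0, 0.002, -0.0051, 0.1943, 0.719] mm 186.20439196517728 deg 0.3635998919545404
[ -9.89 215.26 100.  ]
[-17.66  96.17 360.  ]
```

Request:
carry_out --pt "0 0 0.002 -0.005 0.194 0.3 1" --pt "0 0 0.002 -0.005 0.194 0.6 1" --pt "0 0 0.002 -0.005 0.194 0.72 1" --pt "0 0 0.002 -0.005 0.194 0.72 1" --pt "0 0 0.002 -0.005 0.194 0.72 1"

```text
clock: 3.12
eef_pos: [469.7, -384.6, 151.7]
tcp_rot: [3.14, -0.0, 0.664]
contact_force: [-0.0, 0.9, 0.5]
opening: 0.002
grasp_force: 0.0
```

```bash
python3 - <<'E'
from h import *
k=r.get_calibration("wrist"); im=r.grab_frame("wrist"); cv2.imwrite("pics/w2.png",im[:,:,::-1]); np.savez("w2.npz",K=k["K"],pose=k["pose"])
p=np.load("tester.npy"); W=lambda q:R.from_euler('z',p[2]).apply(q)+[p[0],p[1],0]
for n in ["paddle","trip_top","reset_knob_grip"]:
    d=r.silhouettes("wrist",n); print(n,[(round(x["score"],2),np.round(x["position"],1),x["region"].sum()) for x in d[:2]])
print(proj(k,W(np.array([[50,95,107],[50,-25,137.5],[-40,-30,85],[20,140,85],[80,140,85],[20,-65,85],[80,-65,85]]))))
E
```

```text
paddle [(0.97, array([163.1, 321.1]), np.int64(2418))]
trip_top []
reset_knob_grip [(0.65, array([149. , 150.7]), np.int64(6386))]
[[ 319.11  -92.56]
 [ 318.66  159.41]
 [ 188.56  151.69]
 [ 261.32 -175.59]
 [ 377.27 -175.25]
 [ 277.49  199.87]
 [ 360.05  200.03]]
```

View pics/w2.png

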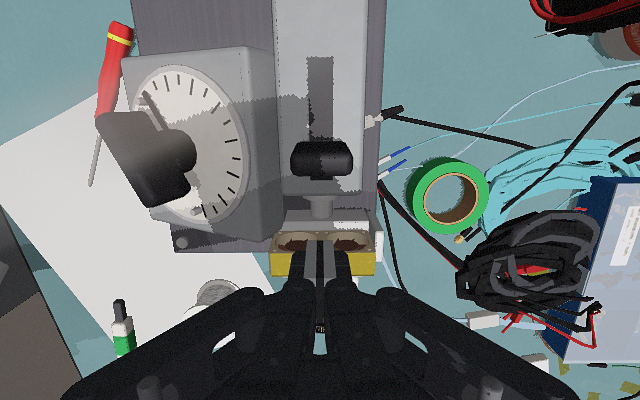

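The paddle top is at (321,157), within 3 px of the prediction of (319,159). The knob wing is at about (150,150) and the path down right of the paddle is clear.

Request:
carry_out --pt "0 0 0 0 0.008 0.1 1" --pt "0 0 0 0 0.008 0.19 1" --pt "0 0 0 0.05 0.008 0.19 1" --pt "0 0 0 0.1 0.008 0.19 1" --pt "0 0 0 0.14 0.008 0.19 1" --pt "0 0 0 0.18 0.008 0.19 1" --pt "0 0 0 0.22 0.008 0.19 1" --pt "0 0 0 0.22 0.008 0.19 1"

```text
clock: 4.32
eef_pos: [514.1, -352.0, 103.9]
tcp_rot: [3.14, 0.001, 0.665]
contact_force: [-4.9, -3.7, 5.0]
opening: 0.003
grasp_force: 3.2
```

Request:
carry_out --pt "0 0 0 0.04 0 0 1" --pt "0 0 0 0.08 0 0 1" --pt "0 0 0 0.1 0 0 1" --pt "0 0 0 0.1 0 0 1"

```text
clock: 4.82
eef_pos: [532.1, -337.7, 103.9]
tcp_rot: [3.141, 0.004, 0.665]
contact_force: [-13.8, -9.3, 8.8]
opening: -0.001
grasp_force: 8.1
```

Request:
carry_out --pt "0 0 0 -0.03 0 0 1" --pt "0 0 0 -0.06 0 0 1" --pt "0 0 0 -0.12 0 0 1" --pt "0 0 0 -0.2 0 0 1" --pt "0 0 0 -0.2 0 -0.24 1" --pt "0 0 0 -0.2 0 -0.24 1"

```text
clock: 5.58
eef_pos: [495.7, -369.3, 167.0]
tcp_rot: [3.134, -0.002, 0.663]
contact_force: [0.2, 0.3, -1.1]
opening: 0.0
grasp_force: 0.0
```

```bash
python3 - <<'E'
from h import *
k=r.get_calibration("wrist"); im=r.grab_frame("wrist"); cv2.imwrite("pics/w3.png",im[:,:,::-1]); np.savez("w3.npz",K=k["K"],pose=k["pose"])
p=np.load("tester.npy"); W=lambda q:R.from_euler('z',p[2]).apply(q)+[p[0],p[1],0]
for n in ["paddle","trip_top","reset_knob_grip"]:
    d=r.silhouettes("wrist",n); print(n,[(round(x["score"],2),np.round(x["position"],1),x["region"].sum()) for x in d[:2]])
print(proj(k,W(np.array([[50,95,107],[50,-25,137.5],[50,10,137.5],[-40,-30,85],[20,140,85],[80,140,85],[20,-65,85],[80,-65,85]]))))
E
```

```text
paddle [(0.7, array([147.4, 313.2]), np.int64(1604))]
trip_top [(0.6, array([  6.5, 312.5]), np.int64(789)), (0.58, array([131. , 257.1]), np.int64(61660))]
reset_knob_grip [(0.64, array([189.4, 162.3]), np.int64(5185))]
[[311.32 -10.92]
 [311.66 204.04]
 [311.27 145.48]
 [195.75 187.64]
 [261.26 -86.02]
 [361.7  -85.44]
 [275.89 229.4 ]
 [350.39 229.32]]
```

View pics/w3.png

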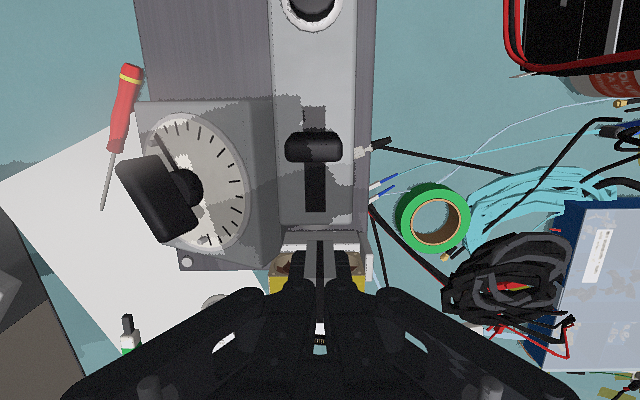

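The paddle is now at (312,146), where 35 mm of travel puts it, so the sear holds it. The button's lower edge is just visible at the top, around (312,22).

```bash
python3 - <<'E'
from h import *
p=np.load("tester.npy"); W=lambda q:R.from_euler('z',p[2]).apply(q)+[p[0],p[1],0]
print(W([50,95,107]))
Rt=down(p[2]+np.pi/2)*R.from_euler('y',30,degrees=True)
q=W([50,80,150]); frac(q,Rt)
E
```

```text
[ 602.52 -279.85  107.  ]
ROW [-0.0005, 0.1668, 0.0002, 0.4986, -0.0041, 0.0464] mm 125.20250614069397 deg 30.01710801819055
```

Request:
carry_out --pt "0 0 0 0 0 -0.12 1" --pt "0 0.06 0 0.2 -0.004 -0.12 1" --pt "0 0.12 0 0.4 -0.004 -0.1 1" --pt "0 0.167 0 0.5 -0.004 0 1" --pt "0 0.167 0 0.5 -0.004 0.04 1" --pt "0 0.167 0 0.5 -0.004 0.04 1"

```text
clock: 6.52
eef_pos: [590.6, -289.2, 151.0]
tcp_rot: [-3.138, -0.521, 0.662]
contact_force: [-0.1, 0.0, 0.7]
opening: -0.003
grasp_force: 0.0
```

```bash
python3 - <<'E'
from h import *
k=r.get_calibration("wrist"); im=r.grab_frame("wrist"); cv2.imwrite("pics/w4.png",im[:,:,::-1]); np.savez("w4.npz",K=k["K"],pose=k["pose"])
p=np.load("tester.npy"); W=lambda q:R.from_euler('z',p[2]).apply(q)+[p[0],p[1],0]
for n in ["paddle","trip_top"]:
    d=r.silhouettes("wrist",n); print(n,[(round(x["score"],2),np.round(x["position"],1),x["region"].sum()) for x in d[:2]])
print(proj(k,W(np.array([[50,95,107],[20,140,85],[80,140,85]]))),proj(k,r.sense()["eef_pos"]))
E
```

```text
paddle []
trip_top [(0.95, array([228. , 322.1]), np.int64(1135))]
[[320.34 234.16]
 [282.08 178.56]
 [358.94 178.67]] [[322.91 254.12]]
```

View pics/w4.png

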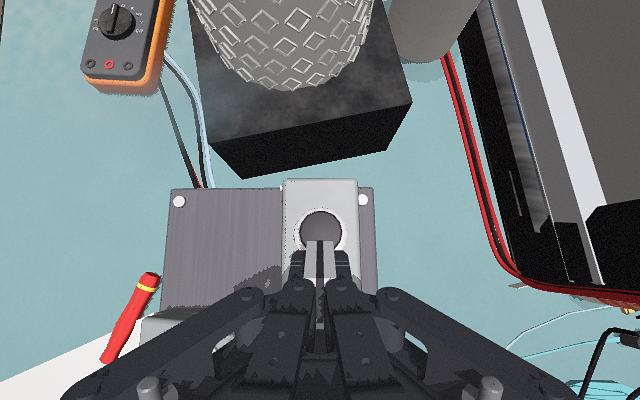

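The button is at (321,232), against a prediction of (320,234), and the fingertip is just short of it. The box ahead is clear of the tool.

Request:
carry_out --pt "0 0 0 0.009 0 0.144 1" --pt "0 0 0 0.009 0 0.144 1" --pt "0 0 0 -0.008 0 0.172 1" --pt "0 0 0 -0.018 0 0.19 1" --pt "0 0 0 -0.023 0 0.199 1" --pt "0 0 0 -0.023 0 0.199 1"

```text
clock: 7.42
eef_pos: [607.6, -277.6, 107.7]
tcp_rot: [3.14, -0.525, 0.664]
contact_force: [-1.8, -0.1, 4.4]
opening: 0.001
grasp_force: 2.7
```

Request:
carry_out --pt "0 0 0 -0.005 0 0.008 1" --pt "0 0 0 -0.01 0 0.016 1" --pt "0 0 0 -0.01 0 0.016 1"

```text
clock: 7.8
eef_pos: [607.8, -277.7, 103.0]
tcp_rot: [3.14, -0.526, 0.664]
contact_force: [-0.2, -0.7, 6.8]
opening: -0.003
grasp_force: 3.3
```

```bash
python3 - <<'E'
from h import *
im=r.grab_frame("top")
k=r.get_calibration("top");p=np.load("tester.npy"); W=lambda q:R.from_euler('z',p[2]).apply(q)+[p[0],p[1],0]
print([(round(x["score"],2),x["position"],x["region"].sum()) for x in r.silhouettes("top","paddle")],proj(k,W(np.array([[50,-25,137.5],[50,10,137.5]]))))
cv2.imwrite("pics/t5.png",cv2.resize(im[90:300,190:400,::-1],None,fx=2.8,fy=2.8,interpolation=cv2.INTER_CUBIC))
print(r.sense()["contact_force"])
E
```

```text
[] [[297.18 175.48]
 [287.15 162.62]]
[-0.49  0.63  6.93]
```

View pics/t5.png

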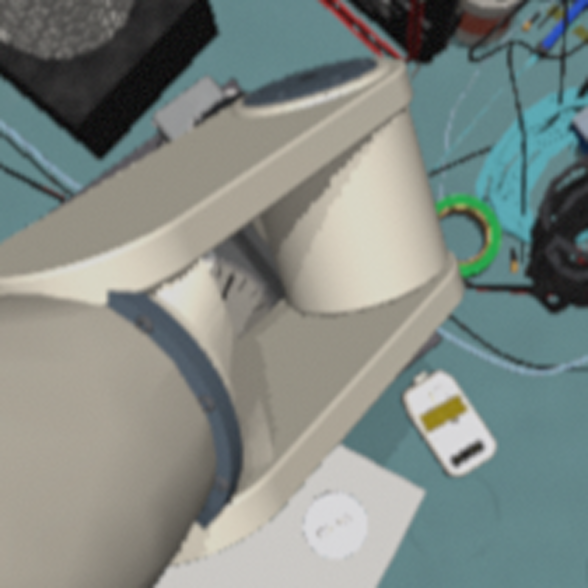

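The arm hides the tester from the top camera. The force reached 6.9 N with about 7–8 mm of button travel, so it should have fired. I'll back off, open the gripper and check from above the dial.

```bash
cat >> h.py <<'E'
p=np.load("tester.npy"); Rw=R.from_euler('z',p[2]); W=lambda q:Rw.apply(q)+[p[0],p[1],0]
a=np.radians(25); C=R.from_matrix(np.array([[np.cos(a),0,np.sin(a)],[0,1,0],[-np.sin(a),0,np.cos(a)]]).T)  # columns x,y,z in tester
RC=Rw*C
def Dp(q): return W(C.apply(q)+[-40,-30,85])      # dial-frame point -> world
def Dr(deg): return RC*R.from_euler('z',deg,degrees=True)*R.from_euler('x',180,degrees=True)  # tool x at angle deg on the dial
E
python3 - <<'E'
from h import *
print(C.apply([[1,0,0],[0,0,1]]),r.sense()["qpos"])
print(Dp([0,0,32]),Dr(60).as_matrix()); frac(Dp([0,0,150]),Dr(60))
E
```

```text
[[ 0.91  0.    0.42]
 [-0.42  0.    0.91]] [-0.68  0.54  1.79  0.73  0.83 -0.29]
[ 440.29 -275.16  114.  ] [[ 0.96  0.09  0.26]
 [ 0.18 -0.93 -0.33]
 [ 0.21  0.37 -0.91]]
ROW [-0.1743, -0.1248, 0.1241, -0.2141, -0.6195, -0.6704] mm 234.3962107547819 deg 44.586548295975625
```

Request:
carry_out --pt "0 0 0 0 0 -0.2 1" --pt "-0.04 -0.03 0.03 0 -0.1 -0.4 -0.2" --pt "-0.09 -0.06 0.06 -0.1 -0.3 -0.55 -0.2" --pt "-0.13 -0.09 0.09 -0.2 -0.5 -0.67 -0.2" --pt "-0.1743 -0.1248 0.1241 -0.214 -0.62 -0.67 -0.2" --pt "-0.1743 -0.1248 0.1241 -0.214 -0.62 -0.67 -0.2" --pt "-0.1743 -0.1248 0.1241 -0.214 -0.62 -0.67 -0.2"

```text
clock: 8.78
eef_pos: [408.7, -235.3, 220.6]
tcp_rot: [2.757, -0.212, 0.18]
contact_force: [-0.9, -0.1, -0.6]
opening: 0.599
grasp_force: 0.0
```

```bash
python3 - <<'E'
from h import *
k=r.get_calibration("wrist"); im=r.grab_frame("wrist"); cv2.imwrite("pics/w6.png",im[:,:,::-1]); np.savez("w6.npz",K=k["K"],pose=k["pose"])
for n in ["reset_knob_grip","paddle","trip_top"]:
    d=r.silhouettes("wrist",n); print(n,[(round(x["score"],2),np.round(x["position"],1),x["region"].sum()) for x in d[:2]])
    if n[0]=='r' and d: print(cv2.minAreaRect(np.argwhere(d[0]["region"])[:,::-1].astype(np.float32)))
print(proj(k,Dp(np.array([[0,0,0],[0,0,44],[30,0,44],[0,30,44],[55,0,0],[0,55,0]]))),proj(k,W(np.array([[50,-25,137.5],[50,10,137.5]]))))
print(r.sense()["qpos"],r.sense()["eef_pos"],Dp([0,0,150]))
E
```

```text
reset_knob_grip [(0.93, array([184.5, 314.1]), np.int64(1525))]
((318.6400146484375, 181.48001098632812), (30.80000114440918, 87.20000457763672), 36.869895935058594)
paddle [(0.89, array([132., 402.]), np.int64(1252))]
trip_top [(0.71, array([ 16. , 334.7]), np.int64(960)), (0.26, array([187.5, 315.4]), np.int64(1489))]
[[320.96 180.63]
 [321.16 193.96]
 [351.99 177.04]
 [303.22 164.2 ]
 [370.16 153.23]
 [292.07 132.06]] [[417.15 123.69]
 [400.71  88.31]]
[-0.37 -0.05  2.23 -0.38  0.62  1.33] [ 409.7  -234.75  220.08] [ 409.6  -235.85  220.95]
```

View pics/w6.png

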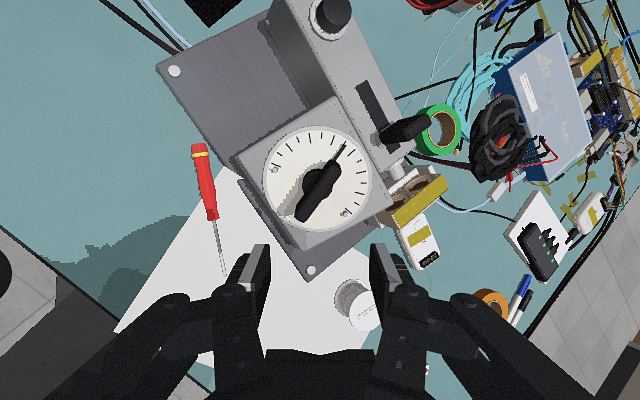

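The shot fired: the paddle is back home at (402,132). The needle points up-right to (345,145) and the wing runs (297,220)–(343,160), centred near (320,190). On the dial that is about 24°.

```bash
python3 - <<'E'
from h import *
frac(Dp([0,0,60]),Dr(24));frac(Dp([0,0,20]),Dr(24))
E
```

```text
ROW [-0.0013, 0.0003, 0.2019, -0.0006, 0.0068, 0.3582] mm 89.5644248718653 deg 36.33729629883366
ROW [-0.0013, 0.0003, 0.2019, -0.0006, 0.0075, 0.5182] mm 129.56138788136315 deg 36.33729629883366
```

Request:
carry_out --pt "0 0 0.06 0 0.007 0.05 -0.2" --pt "0 0 0.12 0 0.007 0.1 -0.2" --pt "0 0 0.18 0 0.007 0.2 -0.2" --pt "0 0 0.202 0 0.007 0.28 -0.2" --pt "0 0 0.202 0 0.007 0.36 -0.2" --pt "0 0 0.202 0 0.007 0.46 -0.2" --pt "0 0 0.202 0 0.007 0.52 -0.2" --pt "0 0 0.202 0 0.007 0.52 -0.2" --force 20

```text
clock: 9.98
eef_pos: [442.6, -280.9, 101.4]
tcp_rot: [2.957, -0.392, -0.456]
contact_force: [-0.7, 0.0, -0.2]
opening: 0.598
grasp_force: 0.0
```

```bash
python3 - <<'E'
from h import *
k=r.get_calibration("wrist"); im=r.grab_frame("wrist"); cv2.imwrite("pics/w7.png",im[:,:,::-1])
print(r.sense()["qpos"],proj(k,Dp(np.array([[0,0,44]]))))
E
```

```text
[-0.45  0.25  2.24 -0.65  0.31  2.21] [[316.94 283.29]]
```

View pics/w7.png

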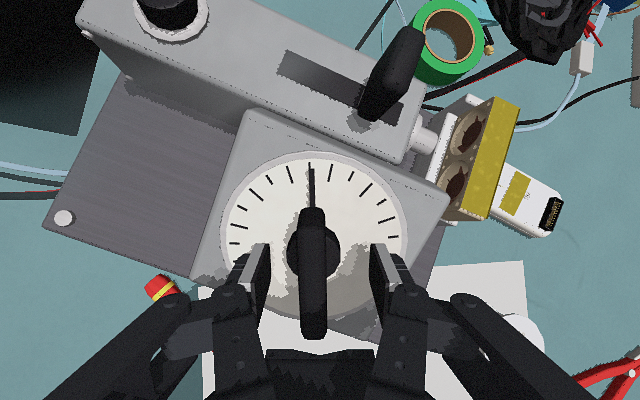

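The wing stands upright between the fingers, centred at about (313,272), so it is 3 mm left of the finger centre and slightly ahead. I'll correct that and grip.

Request:
carry_out --pt "0 0 0 0.012 -0.012 0 -0.2" --pt "0 0 0 0.012 -0.012 0 0.5" --pt "0 0 0 0.012 -0.012 0 1" --pt "0 0 0 0.012 -0.012 0 1" --pt "0 0 0 0.012 -0.012 0 1" --force 20

```text
clock: 10.65
eef_pos: [447.1, -278.8, 103.8]
tcp_rot: [2.957, -0.395, -0.456]
contact_force: [-2.5, -1.0, 5.7]
opening: 0.147
grasp_force: 25.7
```

Request:
carry_out --pt "0 0 -0.055 0 0 0 1" --pt "0 0 -0.11 0 0 0 1" --pt "0 0 -0.165 0 0 0 1" --pt "0 0 -0.22 0 0 0 1" --pt "0 0 -0.275 0 0 0 1" --pt "0 0 -0.33 0 0 0 1" --pt "0 0 -0.385 0 0 0 1" --pt "0 0 -0.44 0 0 0 1"

```text
clock: 11.65
eef_pos: [445.7, -273.6, 101.4]
tcp_rot: [2.722, 0.092, 0.876]
contact_force: [-1.6, 46.6, 8.6]
opening: 0.147
grasp_force: 28.4
```

```bash
python3 - <<'E'
from h import *
s=r.sense();print(s["qpos"],s["wrist_torque"],s["contact_force"],R.from_euler('xyz',s["tcp_rot"]).inv().apply(s["wrist_torque"]),R.from_euler('xyz',s["tcp_rot"]).inv().apply(s["contact_force"]))
k=r.get_calibration("wrist"); im=r.grab_frame("wrist"); cv2.imwrite("pics/w8.png",im[:,:,::-1])
E
```

```text
[-0.43  0.25  2.25 -0.65  0.32  0.83] [6.4  0.24 1.62] [-1.6  46.56  8.6 ] [4.11 5.17 0.11] [ 33.82 -23.55 -23.37]
```

View pics/w8.png

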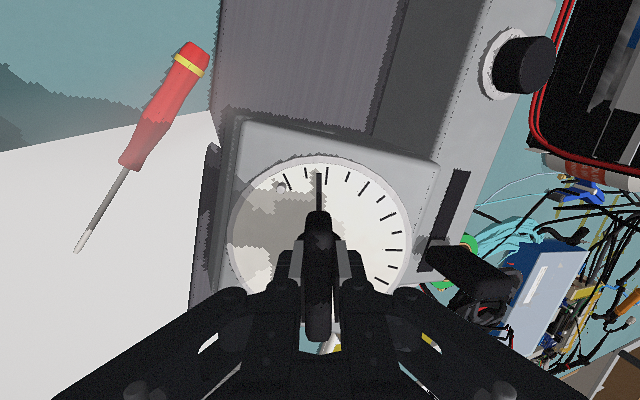

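The needle has followed to about 25° short of the zero tick at (287,182), but the grip is off-centre and the side force is 46 N. I'll release it to a loose opening and see how far the tool springs.

Request:
carry_out --pt "0 0 0 0 0 0 0.4" --pt "0 0 0 0 0 0 0.4"

```text
clock: 11.95
eef_pos: [447.3, -278.4, 103.5]
tcp_rot: [2.717, 0.094, 0.869]
contact_force: [0.7, -0.4, 0.5]
opening: 0.3
grasp_force: 0.0
```

```bash
python3 - <<'E'
from h import *
s=r.sense();R0=R.from_euler('xyz',s["tcp_rot"]);print(R0.inv().apply(s["eef_pos"]-[445.7,-273.6,101.4]),R0.inv().apply(s["contact_force"]),RC.inv().apply(s["eef_pos"]-Dp([0,0,0])))
E
```

```text
[-2.84  4.71  0.15] [ 0.1   0.96 -0.13] [ 1.81  3.51 19.52]
```

Request:
carry_out --pt "0 0 0 -0.004 -0.019 0 0.4" --pt "0 0 0 -0.004 -0.019 0 1" --pt "0 0 0 -0.004 -0.019 0 1" --pt "0 0 -0.04 -0.004 -0.019 0 1" --pt "0 0 -0.08 -0.004 -0.019 0 1" --pt "0 0 -0.11 -0.004 -0.019 0 1" --pt "0 0 -0.12 -0.004 -0.019 0 1"

```text
clock: 12.82
eef_pos: [442.5, -276.8, 101.3]
tcp_rot: [2.778, 0.241, 1.222]
contact_force: [-4.9, 0.2, 5.1]
opening: 0.151
grasp_force: 24.3
```

```bash
python3 - <<'E'
from h import *
s=r.sense();R0=R.from_euler('xyz',s["tcp_rot"]);print(s["qpos"],R0.inv().apply(s["contact_force"]),R0.inv().apply(s["wrist_torque"]))
x=RC.inv().apply(R0.apply([1,0,0]));print("tool angle",np.degrees(np.arctan2(x[1],x[0])))
E
```

```text
[-0.44  0.25  2.25 -0.67  0.31  0.48] [-2.65 -2.72 -5.93] [ 0.52 -0.33 -0.01]
tool angle 124.59397694695548
```

Request:
carry_out --pt "0 0 -0.015 0 0 0 1" --pt "0 0 -0.03 0 0 0 1" --pt "0 0 -0.04 0 0 0 1" --pt "0 0 -0.04 0 0 0 1"

```text
clock: 13.32
eef_pos: [442.6, -276.7, 101.4]
tcp_rot: [2.808, 0.281, 1.338]
contact_force: [-5.7, 3.5, 6.4]
opening: 0.145
grasp_force: 60.6
```

```bash
cat > st.py <<'E'
from h import *
s=r.sense();R0=R.from_euler('xyz',s["tcp_rot"]);print(s["qpos"],R0.inv().apply(s["contact_force"]),R0.inv().apply(s["wrist_torque"]))
x=RC.inv().apply(R0.apply([1,0,0]));print("tool angle",np.degrees(np.arctan2(x[1],x[0])))
E
python3 st.py
```

```text
[-0.44  0.25  2.25 -0.67  0.31  0.35] [ 0.29 -3.76 -8.44] [ 0.63 -0.04  1.68]
tool angle 131.44022435261886
```

The axial torque has jumped to 1.7 N m, so the pointer is on the zero stop. Release and withdraw along the axis.

Request:
carry_out --pt "0 0 0 0 0 0 0" --pt "0 0 0 0 0 0 -0.2" --pt "0 0 0 0 0 -0.03 -0.2" --pt "0 0 0 0 0 -0.12 -0.2" --pt "0 0 0 0 0 -0.3 -0.2" --pt "0 0 0 0 0 -0.4 -0.2" --pt "0 0 0 0 0 -0.4 -0.2"

```text
clock: 14.2
eef_pos: [418.0, -243.4, 194.3]
tcp_rot: [2.805, 0.284, 1.343]
contact_force: [0.2, -1.0, -0.4]
opening: 0.597
grasp_force: 0.0
```

```bash
python3 st.py; python3 - <<'E'
from h import *
k=r.get_calibration("wrist"); im=r.grab_frame("wrist")
u=proj(k,Dp(np.array([[0,0,10.]])))[0]; print(u)
for n in ["reset_knob_grip","paddle","trip_top"]:
    d=r.silhouettes("wrist",n); print(n,[(round(x["score"],2),np.round(x["position"],1)) for x in d[:2]])
    if n[0]=='r': print(cv2.minAreaRect(np.argwhere(d[0]["region"])[:,::-1].astype(np.float32)))
c,w=int(u[0]),int(u[1]); y0=max(w-100,0);x0=c-100; print(x0,y0)
cv2.imwrite("pics/w9.png",cv2.resize(im[y0:y0+150,x0:x0+200,::-1],None,fx=4,fy=4,interpolation=cv2.INTER_CUBIC))
E
```

```text
[-0.38  0.01  2.24 -0.42  0.54  0.12] [-0.76  0.15  0.78] [0.1  0.15 0.03]
tool angle 131.7333132322448
[319.01 196.92]
reset_knob_grip [(0.67, array([192.5, 317.9]))]
((316.5, 190.0), (98.0, 33.0), 90.0)
paddle [(0.93, array([246.3, 385.6]))]
trip_top [(0.81, array([147.8, 476.6]))]
219 96
```

View pics/w9.png

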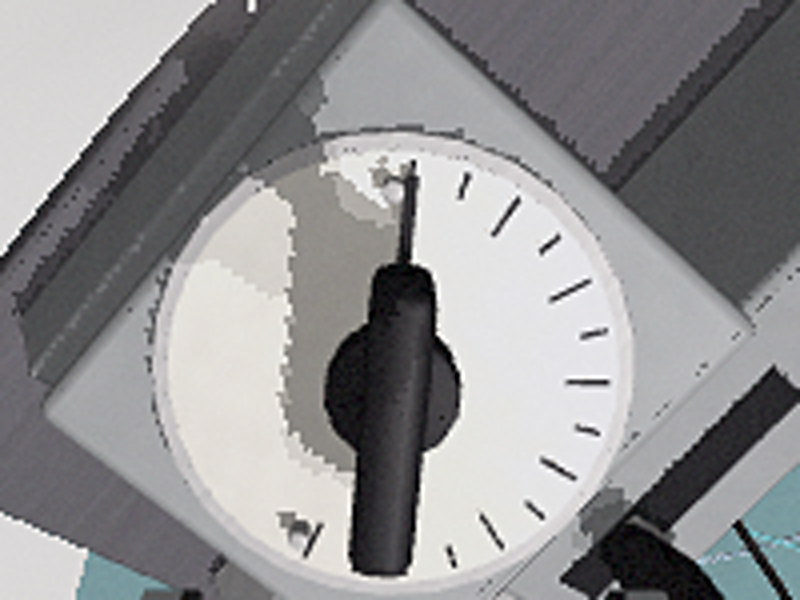

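The needle lies over the zero tick at crop (410,170), right beside its stop pin at (385,178). The tool is clear of everything, so I'm handing it in.

```bash
python3 -c "
from rig import r
print(r.sign_off())"
```

```text
the job is handed in; nothing more can be done
None
```

I took the one shot and turned the pointer back onto its zero stop, then handed the job in with the arm clear of everything; the hand-in gave no verdict, and I only inferred the trip button was up rather than measuring it.

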